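# Make one test contact on the loaded board nest

### The job

With the fingertips, press down the blue corner pad of the test nest that carries the green circuit board until its red pointer is level with the green mark on its own scale; keep it there for about a second without driving the pointer past the mark, then let the corner spring back and move clear. Only push, never lift the plate, and leave the empty nest, the reel, the jar and the loose capacitor alone.

Things in the scene. Friction and masses are not known exactly. Their poses are not given: they have to be found in the camera images.
- loaded: Fixed black test nest, 290 x 230 mm cross-shaped base, carrying a square 130 mm aluminium tilt plate set diamond-wise with a green circuit board (blue and white components, up to 14 mm above the plate) fixed on it. Origin: on the table under the hinge line; z up. Its pressable corner points roughly to the robot (own -x), its pointer and upright white scale lie at the far end (own +x).
- loaded_plate (a joint): Tilt of the loaded nest's plate (rad), about its level hinge line, which runs along the nest's own y, 55 mm above the table. 0 at rest (level, within 0.01); grows as the near corner is pressed down and the pointer rises. Return spring 3 N m/rad, well damped (about 39 N/rad at the pad, 4 to 9 N at the mark); end stops at 0.34 and, if pulled up, -0.12.
- loaded_pad_top (a point): Centre of the top face of loaded_pad, the blue round pressing pad (22 mm diameter, 8 mm high) on the near corner of the loaded plate, 77 mm from the hinge line: where to press. z is its upward normal. It lies 66 mm above the table at rest. It sinks 77 mm per rad of tilt, 7 to 18 mm to reach the mark.
- loaded_tip (a point): Red pointer tip of the loaded nest: a level red bar 4 mm thick, carried 175 mm beyond the hinge line by a yellow arm, in front of the scale's far face. The point is on the bar's centre line, near its free end. 55 mm above the table at rest; rises about 175 mm per rad of tilt, 2.3 mm for each mm that the pad sinks.
- loaded_mark: Green mark on the loaded nest's scale: a band 12 mm high, 26 mm wide, 4 mm thick. Origin: its centre, 73 to 93 mm above the table; z up. The pointer is on the mark when its tip is level with this centre, within half the band's height. The mark stays fixed.
- empty: The other, empty nest, same build and size but with no circuit board on its plate; to be left alone. Origin: on the table under the hinge line. Its pressable corner points roughly to the robot (own -x), its pointer and upright white scale lie at the far end (own +x).
- empty_plate (a joint): Tilt of the empty nest's plate (rad), 0 at rest; must stay there.
- empty_mark: Green mark on the empty nest's scale (same form); of no use for this job.
- reel: Loose metal reel, 60 mm diameter, 36 mm high, standing flat at one side. Origin: centre of its underside.
- jar: Loose amber jar with a white lid, 44 mm diameter, 55 mm high, at one side. Origin: centre of its underside.
- capacitor: Loose blue cylinder, 26 mm diameter, 40 mm high, standing upright between the near corners of the two nests. Origin: centre of its underside.
There are look-alikes about, which are no part of the job. Of the things that look like the capacitor, take the one that is farthest to the robot's left at the start.

How it is judged:
By the outcome, as a careful person would: the job done as asked, in the order asked, and still so for the second after the job is handed in, with the robot touching nothing.
It also fails if it takes over 35 s, if anything falls off the work surface, if the arm or the gripper's body presses on something with over 40 N, if the wrist force passes 120 N, or if a joint passes its speed limit or range.

### The arm

A 7-joint arm with a two-finger parallel gripper is mounted at the origin on the work surface. World frame = base frame: x ahead of the robot, y to its left, z up, the work surface at z = 0. Lengths are in m, angles in rad, forces in N, time in s.
With the tool pointing down it reaches from about 0.4 to 0.85 m from the base axis. Payload 10.4 kg.
Tool frame: the origin (TCP) lies on the centre line of the jaws, within the pads' length; the fingertips stand 11 mm ahead of it and the grasp point (between the pads) lies 8 mm behind it; z points along the fingers, y is the line along which they close (so a half turn about z gives the same grasp; the last joint's range is limited). The gripper opens to 87 mm and grips with 3 to 60 N. Pads are 19 mm wide; open, the fingers measure 117 mm over their backs; the gripper's body (75 mm by 190 mm) begins 51 mm behind the grasp point.
Start: joints at [-1.147, 0.332, -0.065, 1.46, 0.022, 1.35, -0.088], TCP at [0.27, 0.564, 0.234] pointing down, gripper open.
Joint ranges: [-2.6, 2.6], [-0.5, 2.12], [-1.47, 1.34], [0.16, 2.42], [-1.27, 4.41], [0.06, 2.06], [-2.6, 2.6]. Speed limits (rad/s): [2.22, 2.22, 2.79, 2.79, 3.14, 3.14, 3.14].

### API

Orientations are given as a unit quaternion [x, y, z, w].
In Python, from bench import r gives the robot as it stands.
- The arm moves only by the shell command python3 -m pendant 'ROWS' [OPENING] [FORCE]. ROWS is JSON, a list of rows, each a list of 4 numbers: the shift along the tool's x, y, z in m, then the turn about the tool's z in rad. A call has 1 to 8 rows; each row shifts and turns the commanded pose from where the row before left it, along the tool's axes as they then stand; what a row does not reach is not made up. A row lasts 1/12 s, in which the tool goes at most 41.7 mm and 7.16 degrees, less where a joint would pass 70% of its speed; a pose out of reach is approached as far as the arm can. A call with a gripper value outside its range is refused whole. OPENING is the opening, from 0 (shut) to 1 (fully open), set as the call begins (- or left out, the last holds). The fingers move at their own pace and stop on an object; FORCE is the grip in N (left out, the last holds). Time passes only in rows, so rows that do not move let the fingers close. It gives the time, the measured TCP pose, the force, the opening and the grip force at its end, in the units of the state.
- r.read_state(): the state, without advancing time (a new reading comes with each control period).
- r.camera(name): name is "scene" or "top" or "wrist"; returns a dict with "img" (400x640x3 uint8, red, green, blue), "camera_matrix" (3x3 intrinsics, pixels), "xyz" and "attitude" of the camera in the world. Camera axes: x right, y down, z forward; pixel columns grow to the right and rows downward; lengths in m; the calibration is good to about 2 mm. The wrist camera is an equidistant fisheye: a pixel r from the principal point sees the ray r / f radians off the axis. A picture is of the moment at which its call begins. There is no depth.
- r.close_job(): hands the job in; it is judged then, once.
Trained networks look in the newest picture that a camera, given by its name, has taken for a name from the list of things; names that differ only in an ending like _2 or _b are one class to them, and where a whole thing is asked for, a point or a joint stands for the part that bears it (a point fixed in the world has none). Each returns a list of dicts, best first, with "score" (0 to 1); they miss things now and then, are a little off and sometimes report something else, mostly with a low value. They report only what shows in the picture. A call takes as long as a camera call. They do not tell look-alikes from the thing itself.
- r.outline_of(thing, camera): "mask" (400x640 bool, what is visible of it) and "bbox" ([centre column, centre row, width, height] in pixels, round what is visible of it).
The state is a dict: "time": time; "joint_positions": joint angles; "joint_vel": joint speeds; "joint_torque": joint torques, N m; "ee_pos": TCP position; "eef_rot": TCP orientation; "ft_force": force on the tool from outside, world axes, zero at the start; "torque": the same for the moment, N m; "width": finger opening in m; "grip_force": force on a finger pad.
Only numpy, scipy, OpenCV 4.12 (cv2) and the standard library are available. Lean on these libraries where they do the work, as an engineer would, in place of code of your own. Each camera call takes 0.05 s, during which the arm holds its last target. There are 200 camera calls.

## Working session

There is one attempt and no reset: what is moved stays moved. The work goes in short steps, Python scripts to look and compute and a shell command to move; the robot and the scene stay as the last step left them, time stands still between calls to the robot, and variables do not carry over. Pictures are saved under pics/ and viewed, at most 10 in all, crops included, and the job is handed in when it is done.

```bash
mkdir -p pics; cat > h.py <<'E'
import numpy as np,cv2
from bench import r
from scipy.spatial.transform import Rotation as R
def rot(c):
    a=np.array(c["attitude"],float)
    return a if a.shape==(3,3) else R.from_quat(a).as_matrix()
def ray(c,u,v):
    K=np.array(c["camera_matrix"]);d=np.array([(u-K[0,2])/K[0,0],(v-K[1,2])/K[1,1],1]);d=rot(c)@d
    return np.array(c["xyz"]),d/np.linalg.norm(d)
def proj(c,p):
    q=rot(c).T@(np.array(p)-np.array(c["xyz"]));K=np.array(c["camera_matrix"]);return (K@(q/q[2]))[:2]
def at_z(c,u,v,z):
    o,d=ray(c,u,v);return o+d*(z-o[2])/d[2]
def tri(c1,a,c2,b):
    o1,d1=ray(c1,*a);o2,d2=ray(c2,*b)
    s=np.linalg.lstsq(np.c_[d1,-d2],o2-o1,rcond=None)[0]
    p,q=o1+s[0]*d1,o2+s[1]*d2;return (p+q)/2,np.linalg.norm(p-q)
E
python3 - <<'E'
from h import *
s=r.read_state();print({k:np.round(v,3) for k,v in s.items()})
for n in("scene","top"):
    c=r.camera(n);cv2.imwrite(f"pics/{n}1.png",c["img"][:,:,::-1]);print(n,c["camera_matrix"],c["xyz"],c["attitude"])
    for t in("loaded","loaded_pad_top","loaded_tip","loaded_mark","empty","capacitor","reel","jar"):
        for o in r.outline_of(t,n)[:4]:print(n,t,round(o["score"],2),np.round(o["bbox"],1))
E
```

```text
{'time': np.float64(0.0), 'joint_positions': array([-1.147,  0.333, -0.065,  1.461,  0.022,  1.35 , -0.088]), 'joint_vel': array([ 0.001, -0.001,  0.001,  0.   ,  0.001,  0.   ,  0.   ]), 'joint_torque': array([ 0.0000e+00, -6.2326e+01,  2.5000e-02, -3.8989e+01, -6.1000e-02,
        4.0000e-02,  0.0000e+00]), 'ee_pos': array([0.27 , 0.563, 0.233]), 'eef_rot': array([ 0.222,  0.975, -0.001, -0.   ]), 'ft_force': array([-0.142,  0.622, -0.42 ]), 'torque': array([0.01 , 0.025, 0.027]), 'grip_force': np.float64(0.0), 'width': np.float64(0.087)}
scene [[392.00560505   0.         316.61830385]
 [  0.         392.00560505 199.56755548]
 [  0.           0.           1.        ]] [ 1.21152898 -0.49897679  0.76106022] [ 0.80766814  0.4085201  -0.19214415 -0.37929426]
scene loaded_pad_top 0.56 [368.4 194.7  71.6  45.4]
scene loaded_tip 0.79 [370.4 195.7  78.1  46.3]
scene loaded_mark 0.56 [369.2 195.7  76.2  48.5]
scene loaded_mark 0.16 [293.3 195.3   9.2  12.6]
scene empty 0.77 [273.  267.8  93.  103.1]
scene empty 0.69 [402.4 157.8  15.9  19.3]
scene capacitor 0.54 [268.1 202.2   7.9  16. ]
scene capacitor 0.51 [293.2 196.2   7.4  12.9]
scene capacitor 0.5 [252.8 190.9   8.1  14.6]
scene reel 0.64 [168.9 265.6  25.4  27.3]
scene jar 0.71 [403.6 158.7  15.3  15.3]
top [[395.96876969   0.         315.57703798]
 [  0.         395.96876969 202.46766214]
 [  0.           0.           1.        ]] [0.35773084 0.00887348 1.16703187] [-0.70127022  0.7081212  -0.05824098  0.05824455]
top loaded 0.88 [274.4 194.9  83.6 102.3]
top loaded 0.39 [272.8 207.5  68.6  61.2]
top loaded_pad_top 0.71 [270.5 191.4  68.   92.4]
top loaded_tip 0.95 [273.1 197.7  65.5  82.5]
top empty 0.71 [382.1 175.2  76.1 105.1]
top capacitor 0.58 [376.1 272.4  10.5   9.1]
top capacitor 0.56 [350.6 250.6  10.5  11. ]
top capacitor 0.49 [323.  243.4  11.3   8. ]
top reel 0.73 [460.6 227.1  26.7  18.2]
top jar 0.83 [181.8 226.7  19.5  17.3]
```

```bash
python3 - <<'E'
import cv2,numpy as np
a=cv2.imread("pics/top1.png");b=cv2.imread("pics/scene1.png")
ca=cv2.resize(a[130:280,160:480],None,fx=2.5,fy=2.5,interpolation=2)[:375]
cb=cv2.resize(b[140:330,150:440],(687,450),interpolation=2)
cv2.imwrite("pics/a.png",ca);cv2.imwrite("pics/b.png",cb)
E
```

```text
(no output)
```

View pics/a.png

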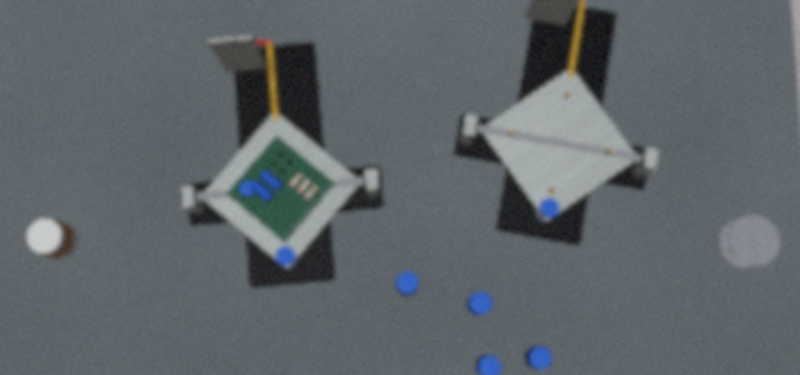

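View pics/b.png

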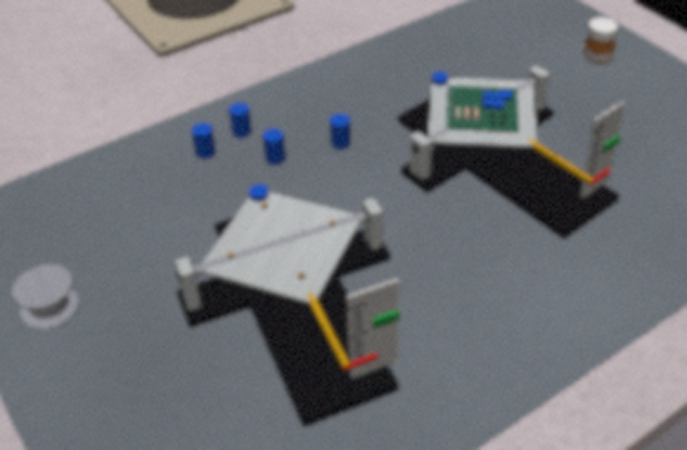

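The top crop shows the loaded nest on the left with its pad at full-frame (274,232). The empty nest is on the right, pad (380,213). In the scene view the loaded pad is at about (336,173), its tip at (404,214) and its mark at (408,200).

Candidates for the pad in the top image: loaded pad (274,232), empty pad (380,213), blue board components (260,205) and standing capacitors (323,243), (352,251), (376,272), (355,276). I choose (274,232), the near corner of the plate with the green board.

```bash
cat >> h.py <<'E'
def seg(img,kind,u,v,w,up=4):
    """centroid & extreme of colour blob around (u,v)"""
    x0,y0=int(u-w),int(v-w);c=cv2.resize(img[y0:y0+2*w,x0:x0+2*w],None,fx=up,fy=up,interpolation=cv2.INTER_CUBIC)
    h=cv2.cvtColor(c,cv2.COLOR_RGB2HSV).astype(int);H,S,V=h[...,0],h[...,1],h[...,2]
    m={'blue':(H>100)&(H<125)&(S>130),'green':(H>50)&(H<80)&(S>110)&(V>70),'red':((H<8)|(H>170))&(S>110)}[kind]
    n,l,st,ce=cv2.connectedComponentsWithStats(m.astype(np.uint8))
    if n<2:return None,None,None
    k=1+np.argmax(st[1:,4]);f=lambda p:(np.array(p)+.5)/up-.5+[x0,y0]
    pts=np.argwhere(l==k)[:,::-1]
    return f(ce[k]),f(pts),st[k,4]/up**2
E
python3 - <<'E'
from h import *
T=r.camera("top");S=r.camera("scene")
res={}
for n,c,k,u,v,w in(("pad",T,'blue',274,232,9),("tip",T,'red',265,147,8),("pad",S,'blue',336,173,8),("tip",S,'red',404,214,8),("mark",S,'green',408,200,8),("capT",T,'blue',323,243,9)):
    ce,p,a=seg(c["img"],k,u,v,w);print(n,c is T,ce,a,p.min(0),p.max(0))
    res[n,c is T]=ce
pp=tri(T,res["pad",1],S,res["pad",0]);tp=tri(T,res["tip",1],S,res["tip",0]);print(pp,tp)
print("pad z62",at_z(T,*res["pad",1],.064),at_z(S,*res["pad",0],.062))
print("tip z55",at_z(T,*res["tip",1],.055),at_z(S,*res["tip",0],.055))
print("cap",at_z(T,*res["capT",1],.038))
print("mark ",[np.round(at_z(S,*res["mark",0],z),4) for z in(.073,.083,.093)])
c=cv2.resize(T["img"][180:250,220:320],None,fx=6,fy=6,interpolation=2);d=cv2.resize(S["img"][160:230,320:430],None,fx=6,fy=6,interpolation=2)[:,:600]
cv2.imwrite("pics/c.png",cv2.resize(np.vstack([c,d]),(428,600))[:,:,::-1])
E
```

```text
pad True [273.50887097 232.34153226] 38.75 [270.125 228.875] [277.125 235.875]
tip True [264.26077586 146.62931034] 7.25 [262.125 145.625] [266.875 147.875]
pad False [335.13018135 172.25259067] 24.125 [332.125 169.875] [338.125 174.625]
tip False [403.2375     213.59411765] 21.25 [398.875 210.625] [406.875 217.375]
mark False [407.825      199.71666667] 15.0 [405.125 197.375] [410.625 202.375]
capT True [322.44218598 242.78712269] 64.1875 [318.125 238.375] [326.875 247.375]
(array([0.45798927, 0.12599065, 0.05917357]), np.float64(0.0015664815762812755)) (array([0.71085592, 0.15755727, 0.05397174]), np.float64(0.0035728268799120797))
pad z62 [0.45799315 0.12613288 0.064     ] [0.46070796 0.12273724 0.062     ]
tip z55 [0.70931589 0.15600433 0.055     ] [0.71227454 0.15842533 0.055     ]
cap [ 0.42927481 -0.01042451  0.038     ]
mark  [array([0.6921, 0.1936, 0.073 ]), array([0.6997, 0.1835, 0.083 ]), array([0.7072, 0.1734, 0.093 ])]
```

View pics/c.png

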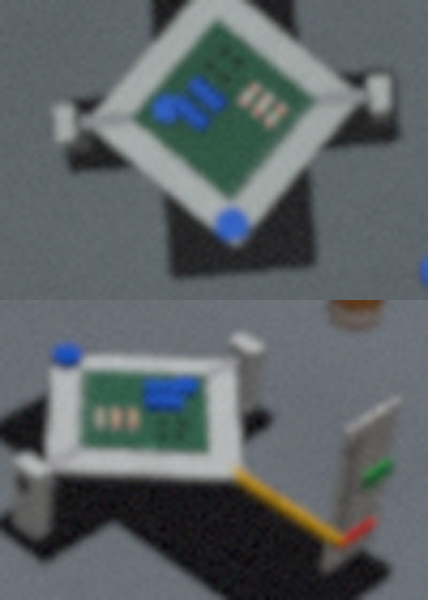

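The crop confirms the pad is on the near corner of the plate with the green board. The mark's height needs a second view, so I'll take it with the wrist camera from beyond the scale.

```bash
python3 - <<'E'
from h import *
s=r.read_state();W=r.camera("wrist");print(W["camera_matrix"],W["xyz"],W["attitude"],rot(W))
M=R.from_quat(s["eef_rot"]).as_matrix();p=np.array(s["ee_pos"]);print(M.round(3))
print("cam in tool",M.T@(np.array(W["xyz"])-p),(M.T@rot(W)).round(3))
for t in([.76,.16,.25],[.459,.125,.2]):print(t,(M.T@(np.array(t)-p)).round(3))
E
```

```text
[[309.70691629   0.         317.87886381]
 [  0.         309.70691629 196.01176941]
 [  0.           0.           1.        ]] [0.21023715 0.59209731 0.38450766] [0.83973888 0.52911907 0.0653265  0.10297608] [[ 4.31530912e-01  8.75189577e-01  2.18687620e-01]
 [ 9.02097845e-01 -4.18857868e-01 -1.03815046e-01]
 [ 7.41184614e-04  2.42077032e-01 -9.70256750e-01]]
[[-0.902  0.432  0.   ]
 [ 0.432  0.902  0.   ]
 [ 0.     0.    -1.   ]]
cam in tool [ 0.06620352 -0.00019973 -0.15092526] [[ 0.001 -0.97  -0.242]
 [ 1.     0.     0.001]
 [-0.001 -0.242  0.97 ]]
[0.76, 0.16, 0.25] [-0.616 -0.152 -0.016]
[0.459, 0.125, 0.2] [-0.36  -0.314  0.034]
```

```bash
python3 -m pendant '[[0,0,0,0.12],[0,0,0,0.12],[0,0,0,0.12],[0,0,0,0.12],[0,0,0,0.12],[0,0,0,0.12],[0,0,0,0.12],[0,0,0,0.12]]' 0 20 && python3 -m pendant '[[-0.03,0.026,0,0],[-0.03,0.026,0,0],[-0.03,0.026,0,0],[-0.03,0.026,0,0],[-0.03,0.026,0,0],[-0.03,0.026,0,0],[-0.03,0.026,0,0],[-0.03,0.026,0,0]]' && python3 -m pendant '[[-0.03,0.026,0,0],[-0.03,0.026,0,0],[-0.03,0.026,0,0],[-0.03,0.026,0,0],[-0.03,0.026,0,0],[-0.03,0.026,0,0],[-0.03,0.026,0,0],[-0.03,0.026,0,0]]'; python3 -m pendant '[[0,0,0,0],[0,0,0,0],[0,0,0,0],[0,0,0,0]]'
python3 - <<'E'
from h import *
W=r.camera("wrist");print(W["xyz"]);cv2.imwrite("pics/w1.png",W["img"][:,:,::-1])
for t in("loaded_mark","loaded_tip"):
    for o in r.outline_of(t,"wrist")[:3]:print(t,o["score"],o["bbox"])
E
```

```text
time: 1.72
ee_pos: [0.27, 0.5637, 0.2336]
eef_rot: [0.649, 0.761, 0.0, -0.0]
ft_force: [-0.2, 0.3, -0.4]
width: 0.0411
grip_force: 0.0
time: 2.38
ee_pos: [0.5157, 0.3595, 0.2338]
eef_rot: [0.647, 0.763, 0.0, -0.0]
ft_force: [0.8, -0.2, -0.7]
width: 0.0004
grip_force: 0.0
time: 3.05
ee_pos: [0.76, 0.1569, 0.2336]
eef_rot: [0.647, 0.763, 0.0, -0.0]
ft_force: [0.9, 0.8, 0.4]
width: 0.0003
grip_force: 0.0
time: 3.38
ee_pos: [0.7582, 0.1598, 0.2339]
eef_rot: [0.646, 0.763, 0.001, -0.0]
ft_force: [0.2, 0.6, -0.2]
width: 0.0007
grip_force: 0.0
[0.74691449 0.224504   0.3849513 ]
loaded_mark 0.69 [260.2, 148.8, 7.9, 29.5]
loaded_tip 0.71 [177.4, 168.9, 192.9, 137.9]
```

View pics/w1.png

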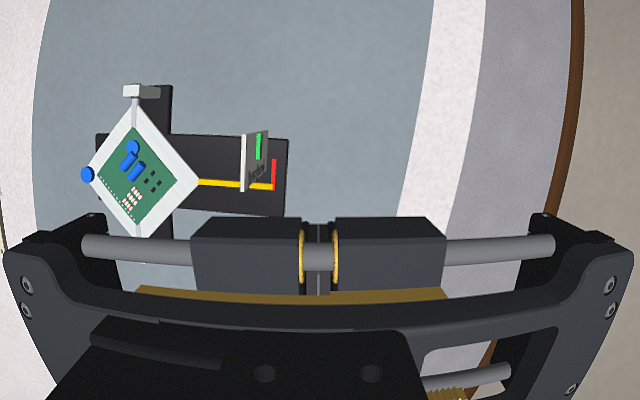

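The wrist image shows the mark at (259,147), the red bar at (274,174) and the pad at (87,174). Next I triangulate all three.

```bash
cat >> h.py <<'E'
def wray(c,u,v):
    K=np.array(c["camera_matrix"]);x=np.array([u-K[0,2],v-K[1,2]]);t=np.linalg.norm(x)/K[0,0]
    d=np.r_[x/np.linalg.norm(x)*np.sin(t),np.cos(t)];return np.array(c["xyz"]),rot(c)@d
def multi(rays):
    A=[];b=[];P=[np.eye(3)-np.outer(d,d) for o,d in rays]
    x=np.linalg.solve(sum(P),sum(p@o for p,(o,d) in zip(P,rays)))
    return x.round(4),[round(np.linalg.norm(p@(x-o))*1e3,1) for p,(o,d) in zip(P,rays)]
E
python3 - <<'E'
from h import *
W=r.camera("wrist");T=r.camera("top");S=r.camera("scene")
g=lambda c,*a:seg(c["img"],*a)[0]
mw,tw,pw=g(W,'green',259,147,22),g(W,'red',273,174,20),g(W,'blue',87,174,12)
ms,ts,ps=g(S,'green',408,200,8),g(S,'red',404,214,8),g(S,'blue',336,173,8)
tt,pt=g(T,'red',265,147,8),g(T,'blue',274,232,9)
print(mw,tw,pw,ms,ts,ps,tt,pt)
print("mark",multi([wray(W,*mw),ray(S,*ms)]))
print("tip WS",multi([wray(W,*tw),ray(S,*ts)]),"WST",multi([wray(W,*tw),ray(S,*ts),ray(T,*tt)]))
print("pad WS",multi([wray(W,*pw),ray(S,*ps)]),"WST",multi([wray(W,*pw),ray(S,*ps),ray(T,*pt)]),"WT",multi([wray(W,*pw),ray(T,*pt)]))
for u,v in[(255,161),(258,134),(277,159),(272,189)]:
    o,d=wray(W,u,v);print((o+d*((.085 if v in(161,134) else .057)-o[2])/d[2]).round(4))
E
```

```text
[258.34417808 144.96734766] [273.25204556 171.75093985] [ 86.91383162 173.99037801] [407.83440171 199.73717949] [403.28667665 213.54565868] [335.11588542 172.24544271] None None
mark (array([0.6925, 0.1915, 0.0748]), [np.float64(1.0), np.float64(1.0)])Traceback (most recent call last):
  File "<stdin>", line 9, in <module>
TypeError: Value after * must be an iterable, not NoneType
```

```bash
python3 - <<'E'
from h import *
W=r.camera("wrist");S=r.camera("scene");s=r.read_state()
g=lambda c,*a:seg(c["img"],*a)
for c,k,u,v,w in((W,'green',259,147,22),(W,'red',273,174,20)):
    ce,p,a=g(c,k,u,v,w);print(k,ce,a,p.min(0),p.max(0))
mw,tw,pw=[x[0] for x in(g(W,'green',259,147,22),g(W,'red',273,174,20),g(W,'blue',87,174,12))]
ms,ts,ps=[x[0] for x in (g(S,'green',408,200,8),g(S,'red',404,214,8),g(S,'blue',336,173,8))]
tt,pt=[264.26,146.63],[273.51,232.34]
T=dict(camera_matrix=[[395.969,0,315.577],[0,395.969,202.468],[0,0,1]],xyz=[.35773,.00887,1.16703],attitude=[-0.70127022,0.7081212,-0.05824098,0.05824455])
print("mark",multi([wray(W,*mw),ray(S,*ms)]))
print("tip WS",multi([wray(W,*tw),ray(S,*ts)]),"WT",multi([wray(W,*tw),ray(T,*tt)]),"WST",multi([wray(W,*tw),ray(S,*ts),ray(T,*tt)]))
print("pad WS",multi([wray(W,*pw),ray(S,*ps)]),"WT",multi([wray(W,*pw),ray(T,*pt)]),"WST",multi([wray(W,*pw),ray(S,*ps),ray(T,*pt)]))
for z in(.055,.059):
  o,d=wray(W,*pw);print("padW",(o+d*(z+.005-o[2])/d[2]).round(4))
o,d=wray(W,*tw);print("tipW z55",(o+d*(.055-o[2])/d[2]).round(4))
print(s["ee_pos"],R.from_quat(s["eef_rot"]).as_matrix().round(3))
E
```

```text
green [258.11249393 144.30227052] 128.6875 [255.125 131.375] [261.625 157.875]
red [273.11190635 170.96243897] 140.8125 [270.125 156.375] [276.125 189.125]
mark (array([0.6924, 0.1912, 0.0745]), [np.float64(0.9), np.float64(0.9)])
tip WS (array([0.7086, 0.162 , 0.0509]), [np.float64(0.8), np.float64(0.8)]) WT (array([0.7094, 0.159 , 0.0494]), [np.float64(2.8), np.float64(2.8)]) WST (array([0.7096, 0.1597, 0.052 ]), [np.float64(2.7), np.float64(1.5), np.float64(3.3)])
pad WS (array([0.4579, 0.1245, 0.0605]), [np.float64(0.8), np.float64(0.8)]) WT (array([0.4584, 0.1256, 0.0627]), [np.float64(0.8), np.float64(0.8)]) WST (array([0.4581, 0.1252, 0.0607]), [np.float64(1.1), np.float64(1.1), np.float64(1.3)])
padW [0.4563 0.124  0.06  ]
padW [0.4599 0.1253 0.064 ]
tipW z55 [0.7084 0.1624 0.055 ]
[0.7586735  0.15843096 0.23384379] [[-0.164  0.987  0.   ]
 [ 0.987  0.164  0.   ]
 [ 0.     0.    -1.   ]]
```

```bash
python3 -m pendant '[[0.002,-0.0377,0,0],[0.002,-0.0377,0,0],[0.002,-0.0377,0,0],[0.002,-0.0377,0,0],[0.002,-0.0377,0,0],[0.002,-0.0377,0,0],[0.002,-0.0377,0,0],[0.002,-0.0377,0,0]]' && python3 -m pendant '[[0,0,0.02,0],[0,0,0.03,0],[0,0,0.03,0],[0,0,0.03,0],[0,0,0.02,0],[0,0,0,0],[0,0,0,0],[0,0,0,0]]'
python3 - <<'E'
from h import *
s=r.read_state();M=R.from_quat(s["eef_rot"]).as_matrix();p=np.array(s["ee_pos"]);print(p,s["ft_force"],(M.T@(np.array([.459,.125,.079])-p)).round(4))
W=r.camera("wrist");cv2.imwrite("pics/w2.png",W["img"][:,:,::-1]);S=r.camera("scene");cv2.imwrite("pics/s2.png",cv2.resize(S["img"][130:240,280:440],None,fx=4,fy=4,interpolation=2)[:,:,::-1])
ce,q,a=seg(W["img"],'blue',318,196,60);print(ce,a)
E
```

```text
time: 4.45
ee_pos: [0.4568, 0.1242, 0.2335]
eef_rot: [0.647, 0.763, 0.0, 0.0]
ft_force: [0.8, 0.1, 1.2]
width: 0.001
grip_force: 0.0
time: 5.12
ee_pos: [0.4595, 0.1249, 0.1051]
eef_rot: [0.647, 0.763, 0.001, 0.0]
ft_force: [-0.9, -1.1, -0.1]
width: 0.0004
grip_force: 0.0
[0.45953318 0.12485555 0.10506534] [-0.91928707 -1.10526101 -0.06833317] [ 0.0002 -0.0006  0.0261]
[316.89220609 217.03270116] 488.5625
```

View pics/w2.png

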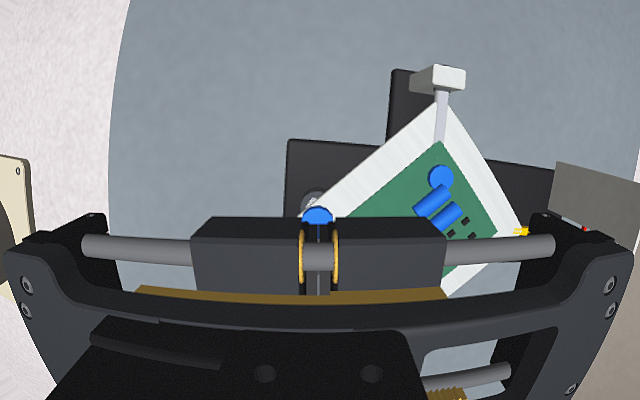

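View pics/s2.png

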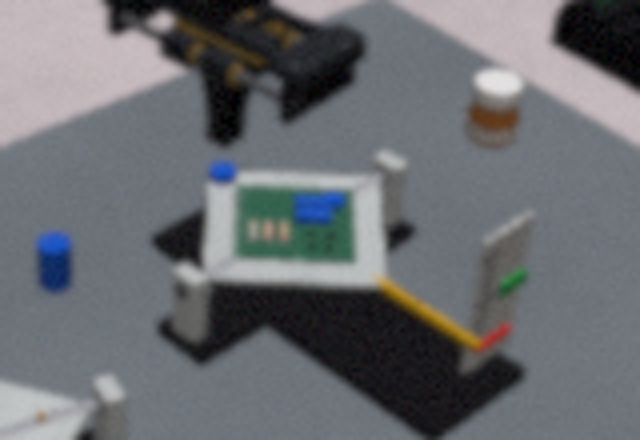

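The wrist view shows the closed fingers centred over the loaded pad at about (317,215). The scene crop shows the gripper above the pad and the pointer at rest below the mark.

```bash
cat > m.py <<'E'
from h import *
# pixel-based tilt: project tip arc (nest yaw .09) in scene cam, offset so that th=0 fits the resting pixel
T0=np.array([.7086,.162,.0509]);ax=np.array([.996,.09,0]);REST=np.array([403.28,213.56])
def tippx(c,th):
    return proj(c,T0+ax*.175*(np.cos(th)-1)+np.array([0,0,1])*.175*np.sin(th))
def look(n=3):
    s=r.read_state();v=[];mk=[]
    for i in range(n):
        S=r.camera("scene");c,_,a=seg(S["img"],'red',404,207,14);v.append(c);mk.append(seg(S["img"],'green',408,200,8)[0])
    v=np.mean(v,0);mk=np.mean(mk,0)
    off=REST-tippx(S,0);ths=np.linspace(-.05,.34,400)
    th=ths[np.argmin([abs((tippx(S,t)+off-v)[1]) for t in ths])]
    print("t",s["time"],"tcp",np.round(s["ee_pos"],4),"f",np.round(s["ft_force"],1),"tip px",v.round(2),"mark px",mk.round(2),"tilt",round(th,3),"rise mm",round(175*np.sin(th),1))
    return S
if __name__=="__main__":look()
E
python3 -m pendant '[[0,0,0.01,0],[0,0,0.01,0],[0,0,0.005,0],[0,0,0,0],[0,0,0,0]]' && python3 m.py && python3 -m pendant '[[0,0,0.003,0],[0,0,0.002,0],[0,0,0.002,0],[0,0,0,0],[0,0,0,0]]' && python3 m.py
```

```text
time: 5.63
ee_pos: [0.4583, 0.1244, 0.078]
eef_rot: [0.647, 0.763, -0.001, -0.0]
ft_force: [0.2, -0.1, -0.9]
width: 0.0005
grip_force: 0.0
t 5.6333 tcp [0.4583 0.1244 0.078 ] f [ 0.2 -0.1 -0.9] tip px [403.22 213.52] mark px [407.73 199.78] tilt 0.001 rise mm 0.1
time: 6.2
ee_pos: [0.4587, 0.1247, 0.0716]
eef_rot: [0.647, 0.763, 0.0, -0.0]
ft_force: [-1.8, 0.8, 3.7]
width: 0.0008
grip_force: 1.8
t 6.2 tcp [0.4587 0.1247 0.0716] f [-1.8  0.8  3.7] tip px [403.76 209.55] mark px [407.8  199.75] tilt 0.081 rise mm 14.2
```

```bash
python3 -m pendant '[[0,0,0.001,0],[0,0,0.001,0],[0,0,0.0005,0],[0,0,0,0],[0,0,0,0]]' && python3 - <<'E'
from m import *
S=look();W=r.camera("wrist")
a=cv2.resize(S["img"][180:235,370:435],(520,440),interpolation=2);b=cv2.resize(W["img"][140:260,520:640],(280,280))
cv2.imwrite("pics/p.png",np.hstack([a,np.vstack([b,np.zeros((160,280,3),np.uint8)])])[:,:,::-1])
E
```

```text
time: 6.77
ee_pos: [0.4586, 0.1247, 0.069]
eef_rot: [0.647, 0.763, 0.0, -0.0]
ft_force: [-2.1, 0.3, 4.9]
width: 0.0006
grip_force: 2.7
t 6.7667 tcp [0.4586 0.1247 0.069 ] f [-2.1  0.3  4.9] tip px [404.07 207.52] mark px [407.77 199.75] tilt 0.12 rise mm 21.0
```

View pics/p.png

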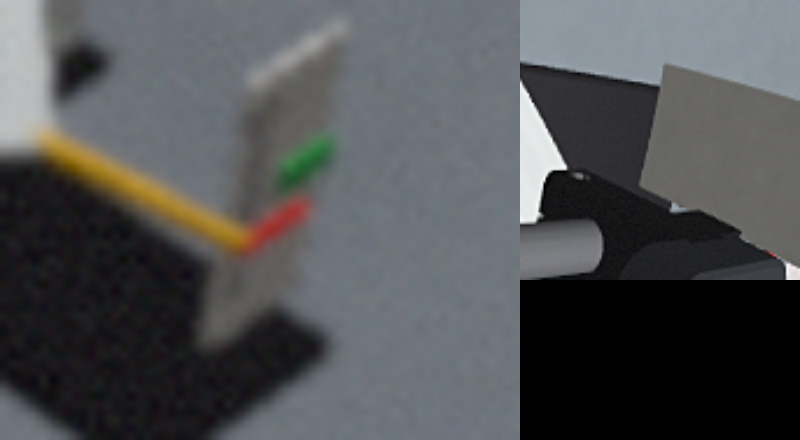

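Both scene and wrist triangulation put the mark about 23 mm above the resting pointer, with the bar about 16 mm in front of it. The pointer has risen 21 mm, so a small further push comes next, then the hold.

```bash
python3 -m pendant '[[0,0,0.0003,0],[0,0,0.0003,0],[0,0,0,0],[0,0,0,0],[0,0,0,0],[0,0,0,0],[0,0,0,0],[0,0,0,0]]' && python3 - <<'E'
from m import *
S=look(2)
# independent check: where the bar should be seen when level with mark (tip xy, z=.0745 in same frame)
off=REST-proj(S,T0);print("level px",proj(S,[.7072,.162,.0745])+off, "proj mark",proj(S,[.6924,.1912,.0745]))
E
```

```text
time: 7.63
ee_pos: [0.4585, 0.1247, 0.0684]
eef_rot: [0.647, 0.763, -0.0, -0.0]
ft_force: [-2.9, 0.6, 5.9]
width: 0.0007
grip_force: 2.9
t 7.6333 tcp [0.4585 0.1247 0.0684] f [-2.9  0.6  5.9] tip px [403.95 207.09] mark px [407.78 199.72] tilt 0.128 rise mm 22.3
level px [404.13189661 206.71322565] proj mark [407.37665294 199.67598451]
```

The pointer is level with the mark: 22.3 mm rise against about 23 mm. I hold briefly, then release.

```bash
python3 -m pendant '[[0,0,0,0],[0,0,0,0],[0,0,0,0],[0,0,0,0],[0,0,0,0],[0,0,0,0]]' && python3 -m pendant '[[0,0,-0.004,0],[0,0,-0.005,0],[0,0,-0.006,0],[0,0,-0.01,0],[0,0,-0.03,0],[0,0,-0.04,0],[0,0,-0.03,0],[0,0,0,0]]' && python3 -m pendant '[[0,0,0,0],[0,0,0,0],[0,0,0,0],[0,0,0,0]]' && python3 m.py
```

```text
time: 8.23
ee_pos: [0.4585, 0.1247, 0.0684]
eef_rot: [0.647, 0.763, -0.0, -0.0]
ft_force: [-2.9, 0.8, 5.5]
width: 0.0004
grip_force: 2.9
time: 8.9
ee_pos: [0.4615, 0.1254, 0.2004]
eef_rot: [0.647, 0.762, 0.004, 0.002]
ft_force: [0.6, 0.0, -0.2]
width: 0.0005
grip_force: 0.0
time: 9.23
ee_pos: [0.4581, 0.1243, 0.1925]
eef_rot: [0.647, 0.763, -0.001, -0.0]
ft_force: [-0.9, -0.2, -0.5]
width: 0.0003
grip_force: 0.0
t 9.2333 tcp [0.4581 0.1243 0.1925] f [-0.9 -0.2 -0.5] tip px [403.24 213.61] mark px [407.79 199.75] tilt -0.001 rise mm -0.2
```

```bash
python3 -c "
from bench import r
print(r.close_job())"
```

```text
the job is handed in; nothing more can be done
None
```

I pressed the loaded nest's blue pad until its pointer measured level with the green mark (about 22 mm rise against an estimated 23 mm), held it there for a little over a second, and let the corner spring back to rest; the arm then moved clear and I handed the job in at about 9.5 s, without seeing the verdict.

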